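Stack the spare jar lids and clip the cover on

TASK

Put the spare jar lids away: take every steel jar lid out of the basket, stack them flat and centred on the round pad of the lid keeper, then set the clear cover over the stack and press it down until both side clips catch over its rim. Pull up on the cover's handle to check that both clips hold, firmly enough that they rise a little on their springs; if the cover comes free, seat and press it again and repeat the pull. Leave the cover clipped down and released, with the bottle, tin and peg undisturbed.

Things in the scene. Friction and masses are not known exactly. Their poses are not given: they have to be found in the camera images.
- lid0_mid (a point): steel jar lid, a solid flat disc 58 mm in diameter and 12 mm thick, about 30 g; 4 to 6 of the six lids are present (an absent one reads None from the start). Point at its centre, half-way up; own z axis is the disc's axis. Starts flat on the basket's floor, either side up is fine
- lid1_mid (a point): steel jar lid, a solid flat disc 58 mm in diameter and 12 mm thick, about 30 g; 4 to 6 of the six lids are present (an absent one reads None from the start). Point at its centre, half-way up; own z axis is the disc's axis. Starts flat on the basket's floor, either side up is fine
- lid2_mid (a point): steel jar lid, a solid flat disc 58 mm in diameter and 12 mm thick, about 30 g; 4 to 6 of the six lids are present (an absent one reads None from the start). Point at its centre, half-way up; own z axis is the disc's axis. Starts flat on the basket's floor, either side up is fine
- lid3_mid (a point): steel jar lid, a solid flat disc 58 mm in diameter and 12 mm thick, about 30 g; 4 to 6 of the six lids are present (an absent one reads None from the start). Point at its centre, half-way up; own z axis is the disc's axis. Starts flat on the basket's floor, either side up is fine
- lid4_mid (a point): steel jar lid, a solid flat disc 58 mm in diameter and 12 mm thick, about 30 g; 4 to 6 of the six lids are present (an absent one reads None from the start). Point at its centre, half-way up; own z axis is the disc's axis. Starts flat on the basket's floor, either side up is fine
- lid5_mid (a point): steel jar lid, a solid flat disc 58 mm in diameter and 12 mm thick, about 30 g; 4 to 6 of the six lids are present (an absent one reads None from the start). Point at its centre, half-way up; own z axis is the disc's axis. Starts flat on the basket's floor, either side up is fine
- basket: fixed low open wooden basket, outside 245 mm (own x) by 250 mm (own y) by 45 mm high, walls and floor 5 mm thick; origin at the centre of its underside, on the work surface
- keeper: fixed lid keeper: grey round base 132 mm across and 12 mm thick with a strap 180 mm long along own y, a raised central pad and two aluminium side clips at +y (left) and -y (right). Origin at the centre of its underside, on the work surface, z up. The +x and -x sides are open, with room for fingers when stacking
- clip_left (a point): tip of the left clip's hook when idle, 50 mm from the keeper's axis on its +y side, 21 mm above the keeper's origin. The nose is 64 mm wide (along x), flat below; its inner face slopes outward from the tip to 61 mm from the axis at 49 mm height, so that a rim pushed down spreads it. The post behind stands 80 to 88 mm out, up to 54 mm high
- clip_right (a point): tip of the right clip's hook when idle, 50 mm from the keeper's axis on its -y side, 21 mm above the keeper's origin. The nose is 64 mm wide (along x), flat below; its inner face slopes outward from the tip to 61 mm from the axis at 49 mm height, so that a rim pushed down spreads it. The post behind stands 80 to 88 mm out, up to 54 mm high
- keeper_pad (a point): centre of the top of the keeper's pad, 20 mm above the keeper's origin and 8 mm above its base; the pad is 72 mm across at its foot and bevelled at 45 degrees to 65 mm across at the top. Lids are stacked on it; z up, axes as the keeper's
- cover_handle (a point): centre of the grey bar handle of the clear cover, on its axis, 108 mm above the cover's underside. The handle is 56 mm long (own x), 20 mm wide (own y) and 32 mm tall (92 to 124 mm above the underside). With the cover fully home this point is 120 mm above the keeper's origin; resting unlatched on the clip noses it is some 20 mm higher. Cover about 0.2 kg
- cover_foot (a point): centre of the underside of the clear round cover, open below: 84 mm across outside, 78 inside, 88 high inside; round its foot a flat rectangular rim 104 mm (own x) by 112 mm (own y), 6 mm thick. Starts upright. Home, it stands on the keeper's base round the pad (3 mm play), its y along the keeper's y (either way round), a rim edge under each hook with 3 mm play. Pressing home takes 6 to 20 N
- nose_left (a joint): left clip nose, outward travel in m: 0 sprung in (as when idle or latched), up to 0.014 when spread by the cover's rim; springs back by itself
- nose_right (a joint): right clip nose, outward travel in m: 0 sprung in (as when idle or latched), up to 0.014 when spread by the cover's rim; springs back by itself
- lift_left (a joint): left clip, upward travel in m on its spring (1.5 N per mm for each clip), 0 at rest, 0.005 at its stop; it rises only when a latched cover is pulled up. A proper check pull raises both by 1 mm or more, say 2 mm (about 6 N plus the cover's weight, cover lifted about 5 mm in all); an unlatched cover just lifts away and neither rises
- lift_right (a joint): right clip, upward travel in m on its spring (1.5 N per mm for each clip), 0 at rest, 0.005 at its stop; it rises only when a latched cover is pulled up. A proper check pull raises both by 1 mm or more, say 2 mm (about 6 N plus the cover's weight, cover lifted about 5 mm in all); an unlatched cover just lifts away and neither rises
- bottle_mid (a point): white glass milk bottle, 72 mm across and 200 mm tall, a bystander; point at mid-height
- tin_mid (a point): empty open steel tuna tin, 84 mm across and 36 mm tall, a bystander; point at mid-height
- peg_mid (a point): green plastic clothes peg lying flat, 75 mm long, a bystander; point at its centre

How it is judged:
On the way, in this order (a step that is already met when the one before it is completed fails the run):
1. all lids lie flat in one stack centred on the keeper's pad (horizontal distance between each of lid0_mid, lid1_mid, lid2_mid, lid3_mid, lid4_mid, lid5_mid and keeper_pad below 0.01 m and angle between the z axis of each of lid0_mid, lid1_mid, lid2_mid, lid3_mid, lid4_mid, lid5_mid and the z axis of keeper_pad, either way round below 0.12 rad and z of lid0_mid in the frame of keeper_pad between 0.003 and 0.07 m and z of lid1_mid in the frame of keeper_pad between 0.003 and 0.07 m and z of lid2_mid in the frame of keeper_pad between 0.003 and 0.07 m and z of lid3_mid in the frame of keeper_pad between 0.003 and 0.07 m and z of lid4_mid in the frame of keeper_pad between 0.003 and 0.07 m and z of lid5_mid in the frame of keeper_pad between 0.003 and 0.07 m), for 0.3 s.
2. the cover is pressed home over the stack with both clips sprung in over its rim (z of cover_handle in the frame of keeper below 0.1235 m and horizontal distance between cover_handle and keeper_pad below 0.007 m and angle between cover_handle's own z axis and vertical below 0.05 rad and value of joint each of nose_left, nose_right below 0.003 m), for 0.1 s.
3. the latched cover is pulled up until both clips rise 1 mm or more on their springs and still hold it (value of joint each of lift_left, lift_right above 0.001 m and value of joint each of nose_left, nose_right below 0.003 m and z of cover_handle in the frame of keeper below 0.13 m), for 0.2 s.
At the end, for the whole second after the job is handed in: every present lid lies flat in one stack on the pad, within 14 mm of its axis (10 mm when stacked), the cover sits fully home over it (within 3 mm of height, level) with both clips sprung in over its rim and no longer pulled, released (all of step 2 and horizontal distance between each of lid0_mid, lid1_mid, lid2_mid, lid3_mid, lid4_mid, lid5_mid and keeper_pad below 0.014 m and angle between the z axis of each of lid0_mid, lid1_mid, lid2_mid, lid3_mid, lid4_mid, lid5_mid and the z axis of keeper_pad, either way round below 0.12 rad and z of lid0_mid in the frame of keeper_pad between 0.003 and 0.07 m and z of lid1_mid in the frame of keeper_pad between 0.003 and 0.07 m and z of lid2_mid in the frame of keeper_pad between 0.003 and 0.07 m and z of lid3_mid in the frame of keeper_pad between 0.003 and 0.07 m and z of lid4_mid in the frame of keeper_pad between 0.003 and 0.07 m and z of lid5_mid in the frame of keeper_pad between 0.003 and 0.07 m and value of joint each of lift_left, lift_right below 0.001 m); the robot touches nothing.
It fails at once if the milk bottle is moved more than 40 mm (distance of bottle_mid from where it was at the start of the episode above 0.04 m).
It fails at once if the tuna tin is moved more than 40 mm (distance of tin_mid from where it was at the start of the episode above 0.04 m).
It fails at once if the clothes peg is moved more than 40 mm (distance of peg_mid from where it was at the start of the episode above 0.04 m).
Of lid0, lid1, lid2, lid3, lid4, lid5 only 4 to 6 are there at a start; the rules pass over those that are not, and their reading is None.
At some moment in a run one of cover may be knocked a few centimetres aside while the robot is not near it.
Once in a run the grip may slacken for a moment while it holds something.
It also fails if it takes over 210 s, if anything falls off the work surface, if the arm or the gripper's body presses on something with over 40 N, if the wrist force passes 120 N, or if a joint passes its speed limit or range.

ROBOT

A 7-joint arm with a two-finger parallel gripper is mounted at the origin on the work surface. World frame = base frame: x ahead of the robot, y to its left, z up, the work surface at z = 0. Lengths are in m, angles in rad, forces in N, time in s.
With the tool pointing down it reaches from about 0.425 to 0.825 m from the base axis. Payload 3.6 kg.
Tool frame: the origin (TCP) lies where the fingers leave the gripper's body, on its centre line; the fingertips stand 73 mm ahead of it and the grasp point (between the pads) lies 54 mm ahead of it; z points along the fingers, y is the line along which they close (so a half turn about z gives the same grasp; the last joint's range is limited). The gripper opens to 85 mm and grips with 20 to 120 N. Pads are 22 mm wide; open, the fingers measure 114 mm over their backs; the gripper's body (76 mm by 85 mm) begins 54 mm behind the grasp point. The pads swing forward as they close: fully open they stand 13 mm farther back than shut.
Start: joints at [1.254, 0.615, -0.013, 1.423, 0.008, 1.103, -0.04], TCP at [0.186, -0.623, 0.304] pointing down, gripper open.
Joint ranges: [-3.12, 3.12], [-0.3, 2.06], [-1.34, 1.32], [0.26, 2.42], [-1.36, 4.5], [0.01, 1.98], [-2.84, 2.84]. Speed limits (rad/s): [2.79, 2.79, 3.14, 3.14, 3.14, 3.14, 3.14].

INTERFACE

Orientations are given as a unit quaternion [x, y, z, w].
In Python, from station import arm, snapshot, camera_info, ticket gives the robot as it stands. Calls block until the motion is done:
- arm.movep(position, orientation): joint-space move of the TCP to a pose.
- arm.line_to(position, velocity=0.15, ori=None): straight line of the TCP; ori=None keeps the orientation; velocity is the mean speed in m/s.
- arm.move_j(angles): joint-space move.
- arm.move_gripper(opening, effort=None): opening from 0.0 (shut) to 1.0 (fully open); effort is the grip in N (None keeps the last); returns when the fingers have stopped.
- arm.pause(seconds).
- arm.ik(position, orientation): joint angles nearest the present ones, or None.
- snapshot(name): name is "scene" or "top" or "wrist"; returns the picture (384x512x3 uint8, blue, green, red); there is no depth.
- camera_info(name): a dict with "fx", "fy", "cx", "cy" (pixels), "R" (3x3) and "t" (3): a world point X has camera coordinates R X + t; the wrist camera has in their place "T_tool_cam" (4x4, takes a point from camera to tool coordinates, whose origin is the TCP and whose axes are the flange's). Camera axes: x right, y down, z forward; pixel columns grow to the right and rows downward; lengths in m; the calibration is good to about 2 mm. A picture is of the moment at which its call begins: read the wrist's pose just before it. camera_info takes no time and is no camera call.
A pose or a line that the arm cannot do raises arm.MotionError and nothing moves.
- ticket.finish_job(): hands the job in; it is judged then, once.
Readings, each from a call of its own:
- arm.read_time(): time.
- arm.read_joint_positions(): joint angles.
- arm.read_dq(): joint speeds.
- arm.read_effort(): joint torques, N m.
- arm.read_tool_pos(): TCP position.
- arm.read_eef_rot(): TCP orientation.
- arm.read_ft_force(): force on the tool from outside, world axes, zero at the start.
- arm.read_wrist_torque(): the same for the moment, N m.
- arm.read_opening(): opening from 0.0 (shut) to 1.0 (fully open).
- arm.read_finger_force(): force on a finger pad.
Only numpy, scipy, OpenCV 4.12 (cv2) and the standard library are available. Lean on these libraries where they do the work, as an engineer would, in place of code of your own. Each camera call takes 0.05 s, during which the arm holds its last target. There are 200 camera calls.

## Working session

There is one attempt and no reset: what is moved stays moved. The work goes in short steps, each a Python script; the robot and the scene stay as the last script left them, time stands still between calls to the robot, and variables do not carry over. Pictures are saved under pics/ and viewed, at most 14 in all, crops included, and the job is handed in when it is done.

```bash
ls; mkdir -p pics; python3 - <<'E'
from station import arm, snapshot, camera_info
import cv2, numpy as np
for n in("scene","top"):
    cv2.imwrite(f"pics/{n}0.png",snapshot(n)); c=camera_info(n); print(n,{k:np.round(v,4).tolist() for k,v in c.items()})
print({k:np.round(v,4).tolist() for k,v in camera_info("wrist").items()})
print(arm.read_tool_pos(),arm.read_eef_rot(),arm.read_time(),arm.read_ft_force())
E
```

```text
pics
scene {'fx': 379.5333, 'fy': 379.5333, 'cx': 255.037, 'cy': 187.8365, 'R': [[-0.7095, 0.7043, -0.0249], [0.4258, 0.4003, -0.8114], [-0.5615, -0.5863, -0.5839]], 't': [0.4384, -0.1633, 1.4497]}
top {'fx': 440.7323, 'fy': 440.7323, 'cx': 254.895, 'cy': 189.1919, 'R': [[0.0248, -0.9997, -0.0076], [-0.9922, -0.0237, -0.1224], [0.1222, 0.0105, -0.9925]], 't': [-0.0402, 0.5786, 1.1235]}
{'fx': 309.2583, 'fy': 309.2583, 'cx': 258.2548, 'cy': 186.6892, 'T_tool_cam': [[0.0003, -0.9453, -0.3261, 0.0845], [1.0, 0.0003, 0.0002, 0.0001], [-0.0001, -0.3261, 0.9453, -0.0704], [0.0, 0.0, 0.0, 1.0]]}
[ 0.18558978 -0.62238127  0.30283088] [ 9.89518117e-01  1.44403779e-01 -1.92589023e-04 -1.18680480e-03] 0.1 [ 0.42265757 -0.57688851 -0.43763339]
```

View pics/top0.png

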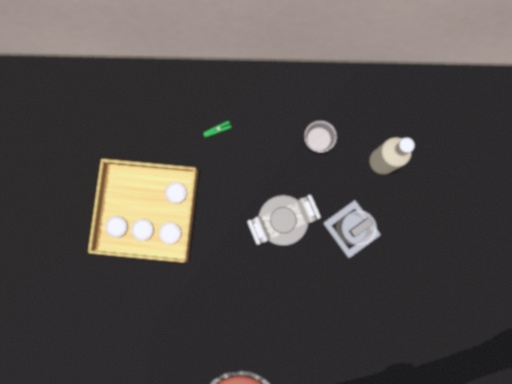

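View pics/scene0.png

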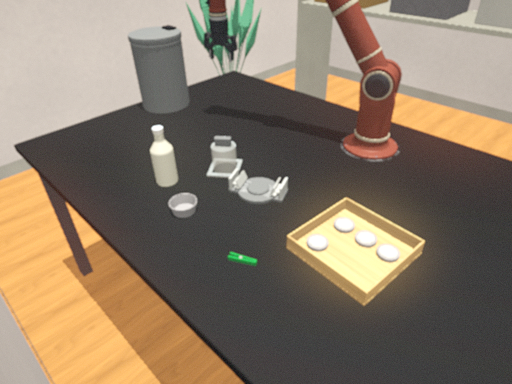

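```bash
cat > h.py <<'E'
from station import arm, snapshot, camera_info, ticket
import cv2, numpy as np
from scipy.spatial.transform import Rotation as Ro
def quat(a): return np.array([np.cos(a/2),np.sin(a/2),0,0])   # tool down, tool x at world yaw a
def pose(): return np.array(arm.read_tool_pos()),Ro.from_quat(arm.read_eef_rot()).as_matrix()
def wrist(name=None):
    p,R=pose(); im=snapshot("wrist")
    if name: cv2.imwrite(f"pics/{name}.png",im)
    c=camera_info("wrist"); T=np.array(c["T_tool_cam"]); return im,(c,R@T[:3,:3],p+R@T[:3,3])
def fixed(n):
    c=camera_info(n); R=np.array(c["R"]); return c,R.T,-R.T@np.array(c["t"])
def ray(cam,uv,z):
    c,R,o=cam; uv=np.atleast_2d(np.asarray(uv,float))
    d=np.c_[(uv[:,0]-c["cx"])/c["fx"],(uv[:,1]-c["cy"])/c["fy"],np.ones(len(uv))]@R.T
    return (o+d*((z-o[2])/d[:,2])[:,None])[:,:2]
def proj(cam,X):
    c,R,o=cam; q=(np.atleast_2d(X)-o)@R
    return np.c_[q[:,0]/q[:,2]*c["fx"]+c["cx"],q[:,1]/q[:,2]*c["fy"]+c["cy"]]
def go(p,a,line=None):
    """move to p with tool yaw a (either half turn, the nearer one in joint 7 that is feasible)"""
    q0=np.array(arm.read_joint_positions()); best=None
    for b in (a,a+np.pi):
        q=arm.ik(p,quat(b))
        if q is not None and (best is None or np.abs(np.array(q)-q0).max()<best[0]): best=(np.abs(np.array(q)-q0).max(),b)
    if best is None: raise RuntimeError("no ik")
    arm.movep(p,quat(best[1])); return best[1]
E
python3 - <<'E'
from h import *
c=fixed("top")
print("lids",ray(c,[(176,192),(117,227),(143,230),(170,233)],.017).round(3).tolist())
print("pad",ray(c,[(283,220)],.02).round(3).tolist(),"clips",ray(c,[(258,230),(310,209)],.04).round(3).tolist())
print("coverrim",ray(c,[(354,202),(380,234),(350,256),(325,223)],.006).round(3).tolist())
print("others",ray(c,[(320,139),(385,158),(218,129)],.02).round(3).tolist(), "basket",ray(c,[(102,160),(196,167),(187,262),(90,253)],.045).round(3).tolist())
E
```

```text
lids [[0.569, 0.185], [0.472, 0.337], [0.466, 0.267], [0.46, 0.196]]
pad [[0.501, -0.102]] clips [[0.473, -0.037], [0.53, -0.171]]
coverrim [[0.555, -0.292], [0.471, -0.361], [0.411, -0.281], [0.497, -0.215]]
others [[0.722, -0.198], [0.674, -0.373], [0.743, 0.078]] basket [[0.646, 0.379], [0.633, 0.13], [0.387, 0.143], [0.403, 0.393]]
```

```bash
python3 - <<'E'
from h import *
print(go([.52,-.19,.33],0)); wrist("w_keep"); print(arm.read_joint_positions())
print(go([.52,.25,.27],0)); im,cam=wrist("w_bask"); print(arm.read_joint_positions(),arm.read_time())
E
```

```text
0
[ 0.36850999  0.43978744 -0.08264446  1.66799156  0.04177494  1.03559163
 -1.30084279]
0
[-0.38147931  0.53930913 -0.15819691  1.68342998  0.1030074   0.92676058
 -2.15371836] 3.8083
```

View pics/w_keep.png

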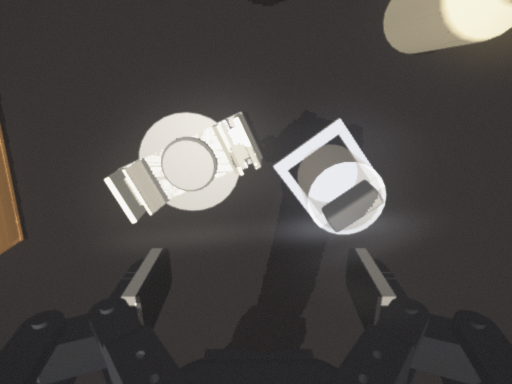

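View pics/w_bask.png

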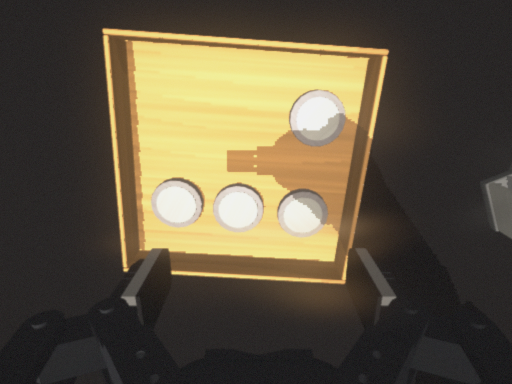

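```bash
python3 - <<'E'
from h import *
# both poses are recomputed from the stored joint-space targets: pictures taken at these TCP poses
c=camera_info("wrist"); T=np.array(c["T_tool_cam"])
def cam(p): R=Ro.from_quat(quat(0)).as_matrix(); return c,R@T[:3,:3],np.array(p)+R@T[:3,3]
print("err",pose()[0]-[.52,.25,.27])
im=cv2.imread("pics/w_bask.png"); hsv=cv2.cvtColor(im,cv2.COLOR_BGR2HSV)
m=((hsv[...,1]<110)&(hsv[...,2]>50)).astype(np.uint8); m[260:]=0; m[:,:140]=0; m[:,350:]=0
m=cv2.morphologyEx(m,cv2.MORPH_OPEN,np.ones((5,5)))
for k in cv2.findContours(m,cv2.RETR_EXTERNAL,cv2.CHAIN_APPROX_NONE)[0]:
    if cv2.contourArea(k)<800: continue
    e=cv2.fitEllipse(cv2.convexHull(k)); xy=ray(cam([.52,.25,.27]),k[:,0],.013)
    (x,y),r=cv2.minEnclosingCircle(xy.astype(np.float32)); print(np.round(e,1) if 0 else (np.round(e[0],1),np.round(e[1],1)),"xy",ray(cam([.52,.25,.27]),[e[0]],.013).round(4),(x,y,r))
im=cv2.imread("pics/w_keep.png"); cv2.imwrite("pics/kc.png",cv2.resize(im[90:250,90:400],None,fx=2.5,fy=2.5,interpolation=cv2.INTER_CUBIC))
E
```

```text
err [ 0.00099153 -0.00196554  0.00015533]
(array([261.3, 213.9]), array([ 65.1, 137.8])) xy [[0.4583 0.2465]] (0.4509768486022949, 0.2477933019399643, 0.0781913548707962)
(array([177.6, 195.1]), array([63.7, 75.4])) xy [[0.4815 0.3411]] (0.483940452337265, 0.3395068049430847, 0.0447901226580143)
(array([193. , 148.2]), array([ 29.6, 115.3])) xy [[0.5353 0.3201]] (0.5397753715515137, 0.3230191469192505, 0.05364105477929115)
(array([251.7,  99.4]), array([ 87.9, 233.8])) xy [[0.5858 0.2567]] (0.590682327747345, 0.262160986661911, 0.1075022965669632)
(array([254. ,  26.4]), array([ 40.3, 243.1])) xy [[0.6526 0.254 ]] (0.6438761949539185, 0.26250261068344116, 0.10046648234128952)
```

View pics/kc.png

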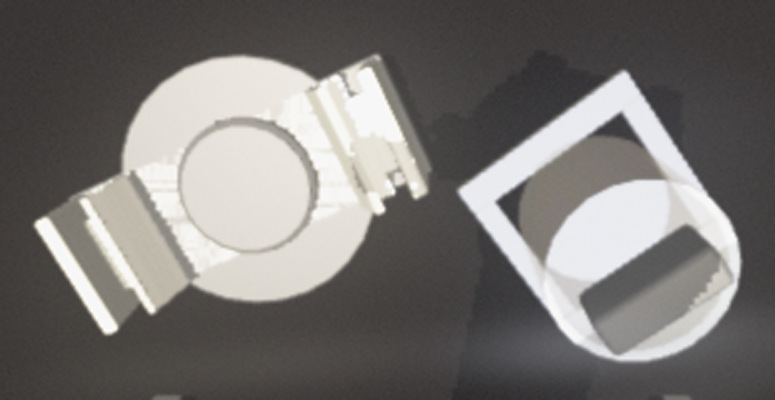

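```bash
cat >> h.py <<'E'
def circles(im,cam,z,r,box,par=18,ch=None,blur=3):
    """Hough circles of world radius r (m) at height z; -> list of (uv, xy, radius m)"""
    g=im[...,ch] if ch is not None else cv2.cvtColor(im,cv2.COLOR_BGR2GRAY)
    g=cv2.medianBlur(g,blur); x0,y0,x1,y1=box; s=3
    g=cv2.resize(g[y0:y1,x0:x1],None,fx=s,fy=s,interpolation=cv2.INTER_CUBIC)
    px=cam[0]["fx"]*r/(cam[2][2]-z)*s
    k=cv2.HoughCircles(g,cv2.HOUGH_GRADIENT,1,px*1.3,param1=100,param2=par,minRadius=int(px*.85),maxRadius=int(px*1.12))
    out=[]
    for u,v,rr in ([] if k is None else k[0]):
        uv=np.array([(u+.5)/s-.5+x0,(v+.5)/s-.5+y0]); out.append((uv.round(1),ray(cam,[uv],z)[0].round(4),round(rr/px*r,4)))
    return out
E
python3 - <<'E'
from h import *
print(pose()[0])
im,cam=wrist()
for r in circles(im,cam,.013,.029,(130,60,360,250),ch=0): print(r)
hsv=cv2.cvtColor(im,cv2.COLOR_BGR2HSV)
for p in((318,118),(177,203),(238,208),(303,213),(200,130),(277,118),(270,215)): print(p,im[p[1],p[0]],hsv[p[1],p[0],1])
corners=ray(cam,[(106,32),(384,51),(345,282),(125,270)],.045); print("basket",corners.round(3).tolist())
E
```

```text
[0.52099153 0.24803446 0.27015533]
(array([319.2, 119.2], dtype=float32), array([0.5669, 0.1841]), np.float64(0.0307))
(array([237.8, 206.2], dtype=float32), array([0.4692, 0.2713]), np.float64(0.0274))
(array([301.2, 212.5], dtype=float32), array([0.461 , 0.1984]), np.float64(0.0258))
(array([177.8, 198.8], dtype=float32), array([0.4784, 0.3392]), np.float64(0.0297))
(318, 118) [239 241 241] 2
(177, 203) [233 241 241] 8
(238, 208) [235 242 241] 7
(303, 213) [230 240 241] 12
(200, 130) [133 223 242] 115
(277, 118) [134 222 242] 114
(270, 215) [131 217 242] 117
basket [[0.645, 0.379], [0.629, 0.137], [0.389, 0.15], [0.406, 0.397]]
```

```bash
cat >> h.py <<'E'
def lids(im,cam):
    hsv=cv2.cvtColor(im,cv2.COLOR_BGR2HSV); m=(hsv[...,1]<60).astype(np.uint8)
    c=proj(cam,[[.63,.365,.02],[.615,.150,.02],[.40,.163,.02],[.415,.378,.02]]).astype(np.int32)
    b=np.zeros_like(m); cv2.fillConvexPoly(b,c,1); m=cv2.morphologyEx(m*b,cv2.MORPH_OPEN,np.ones((5,5)))
    out=[]
    for k in cv2.findContours(m,cv2.RETR_EXTERNAL,cv2.CHAIN_APPROX_NONE)[0]:
        if cv2.contourArea(k)<300: continue
        e=cv2.fitEllipse(cv2.convexHull(k)); w=ray(cam,cv2.convexHull(k)[:,0],.013)
        out.append((np.round(e[0],1),np.round(e[1],1),ray(cam,[e[0]],.013)[0].round(4)))
    return out
E
python3 - <<'E'
from h import *
im,cam=wrist()
for r in lids(im,cam): print(r)
im,cam=snapshot("top"),fixed("top")
for r in lids(im,cam): print(r)
E
```

```text
(array([302.1, 213. ]), array([47. , 49.1]), array([0.4603, 0.1975]))
(array([238. , 207.9]), array([47.1, 49.6]), array([0.4669, 0.2713]))
(array([176.6, 203. ]), array([46.5, 51.2]), array([0.4733, 0.3412]))
(array([317.2, 117.4]), array([54.1, 56.9]), array([0.5686, 0.1865]))
(array([169. , 233.2]), array([22.5, 22.7]), array([0.4593, 0.1991]))
(array([141.6, 229.4]), array([22.8, 23.7]), array([0.4674, 0.2724]))
(array([134.1, 205.2]), array([40.1, 65.9]), array([0.5315, 0.296 ]))
(array([175. , 190.9]), array([22.6, 23.6]), array([0.5724, 0.1884]))
```

```bash
python3 - <<'E'
from h import *
go([.55,-.102,.26],0); arm.pause(.3); im,cam=wrist("w_k2"); print(pose()[0],arm.read_time())
np.save("k2.npy",np.r_[pose()[0],arm.read_eef_rot()])
print(proj(cam,[[.501,-.102,.02]]))
u,v=proj(cam,[[.501,-.102,.02]])[0].astype(int)
print(circles(im,cam,.020,.0325,(u-60,v-60,u+60,v+60),par=25))
print(circles(im,cam,.012,.066,(u-110,v-110,u+110,v+110),par=25))
cv2.imwrite("pics/k2c.png",cv2.resize(im[max(v-130,0):v+130,u-150:u+150],None,fx=2,fy=2)); print(max(v-130,0),u-150)
E
```

```text
[ 0.55014427 -0.10128341  0.25999636] 5.6333
[[259.12239545 209.76205987]]
[(array([258.2, 209.8]), array([ 0.5009, -0.101 ]), np.float64(0.0288))]
[(array([258.2, 203.2]), array([ 0.5055, -0.1009]), np.float64(0.0566))]
79 109
```

View pics/k2c.png

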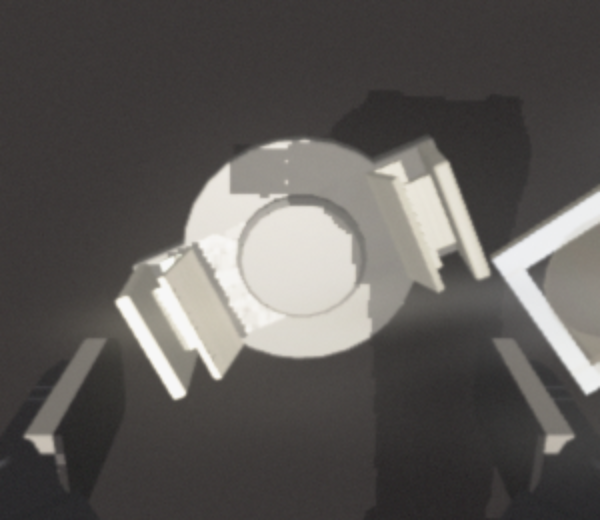

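```bash
python3 - <<'E'
from h import *
s=np.load("k2.npy"); c=camera_info("wrist"); T=np.array(c["T_tool_cam"]); R=Ro.from_quat(s[3:]).as_matrix()
cam=(c,R@T[:3,:3],s[:3]+R@T[:3,3])
f=lambda P,z: ray(cam,np.array(P)/2+[109,79],z)
b=f([(186,247),(299,137),(299,357)],.012); 
# circle through edge points
def fit(P):
    A=np.c_[2*P,np.ones(len(P))]; x=np.linalg.lstsq(A,(P**2).sum(1),rcond=None)[0]; return x[:2].round(4),np.sqrt(x[2]+x[:2]@x[:2]).round(4)
print("base",fit(f([(186,247),(299,137),(299,357),(345,348),(215,180),(250,148)],.012)))
print("pad",fit(f([(240,255),(301,316),(350,215),(362,262),(262,301)],.020)))
p=f([(118,300),(180,400),(447,160),(490,276)],.054); print("posts",p.round(4).tolist(),np.linalg.norm(p[0]-p[1]))
l=(p[0]+p[1])/2; r=(p[2]+p[3])/2; print((l+r)/2,np.linalg.norm(l-r),np.degrees(np.arctan2(*(l-r)[::-1])), [np.degrees(np.arctan2(*(p[i+1]-p[i])[::-1])) for i in (0,2)])
# clip noses edges/plates
# automatic: pad edges sub-image
im=cv2.imread("pics/w_k2.png")
E
```

```text
base (array([ 0.5024, -0.1047]), np.float64(0.0655))
pad (array([ 0.503 , -0.1033]), np.float64(0.0343))
posts [[0.4947, -0.0118], [0.4362, -0.039], [0.5662, -0.1693], [0.508, -0.195]] 0.06448632494642102
[ 0.50130927 -0.10378   ] 0.17239970595113838 114.56401218719051 [np.float64(-155.05104323560556), np.float64(-156.18272863633226)]
```

```bash
cat >> h.py <<'E'
def at(p,v=.15):
    """line to p, then one correction of the standing error"""
    p=np.array(p,float); arm.line_to(p,v); arm.line_to(2*p-pose()[0],.05)
def fz(): return float(arm.read_ft_force()[2])
def down(zmin,step=.002,f=4,v=.04):
    """step straight down until the upward force has risen by f"""
    f0=fz(); p=pose()[0]
    while p[2]>zmin:
        p[2]-=step; arm.line_to(p,v)
        if fz()-f0>f: return True
    return False
PAD=np.array([.502,-.104]); KY=np.radians(114.5)
E
python3 - <<'E'
from h import *
A=np.array([.4603,.198])
arm.move_gripper(.8,40); print(arm.read_opening())
a=go([*A,.16],np.radians(85)); print(a)
at([*A,.084]); print(pose()[0],fz())
print(down(.062),pose()[0],fz(),arm.read_time())
wrist("pickA")
E
```

```text
0.7984538418767407
1.4835298641951802
[0.4600702  0.19833643 0.08441524] -0.19210209402544712
True [0.46019385 0.19852559 0.07039025] 18.132877205479595 10.1
```

View pics/pickA.png

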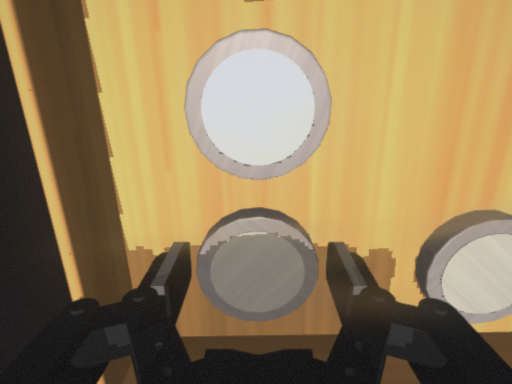

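```bash
cat >> h.py <<'E'
def pick(xy,zt=.0745):
    arm.move_gripper(.8,40); go([*xy,.15],np.radians(85)); at([*xy,.10]); at([*xy,zt],.08)
    return grab(xy)
def grab(xy):
    arm.move_gripper(.5,40); o=arm.read_opening(); print("closed",round(o,3),"F",arm.read_finger_force(),"z",pose()[0][2])
    arm.line_to([*xy,.17]); print("lifted",round(arm.read_opening(),3),pose()[0].round(4)); return o
def place(n,zlow):
    """n lids already there; zlow: TCP height minus lid-bottom height while held"""
    z=.02+.012*n+zlow
    go([*PAD,z+.06],KY); at([*PAD,z+.012]); print("over",pose()[0].round(4),round(arm.read_opening(),3))
    print("contact",down(z-.008,step=.0015,f=3),pose()[0].round(4),"expected z",z,"F",fz())
    arm.move_gripper(.8); p=pose()[0]; arm.line_to([*p[:2],z+.09]); print("t",arm.read_time())
E
python3 - <<'E'
from h import *
p=pose()[0]; p[2]=.0745; at(p,.05); grab(p[:2])
place(0,.0695)
wrist("place1")
E
```

```text
closed 0.657 F 42.112653851509094 z 0.07452667468904561
lifted 0.661 [0.4598 0.1981 0.1693]
over [ 0.5022 -0.1055  0.1022] 0.658
contact True [ 0.5023 -0.1054  0.0895] expected z 0.08950000000000001 F 6.0864242532764425
t 16.8833
```

View pics/place1.png

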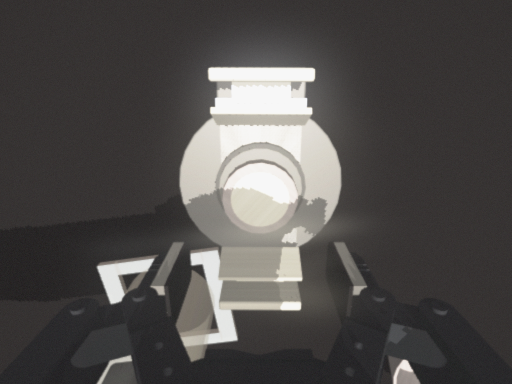

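```bash
python3 - <<'E'
from h import *
s=pose(); c=camera_info("wrist"); T=np.array(c["T_tool_cam"]); cam=(c,s[1]@T[:3,:3],s[0]+s[1]@T[:3,3])
print("lid1 at",ray(cam,[(261,199)],.031),"base",ray(cam,[(260.5,181)],.012))
for n,xy in enumerate([(.4671,.272),(.4733,.3405)],1):
    o=pick(np.array(xy))
    if not .62<arm.read_opening()<.70: print("bad grip"); break
    place(n,.0695)
wrist("place3")
E
```

```text
lid1 at [[ 0.5037159  -0.10557979]] base [[ 0.50005689 -0.09829016]]
closed 0.659 F 41.99726343154907 z 0.07571529423694312
lifted 0.663 [0.4667 0.2715 0.1692]
over [ 0.5022 -0.1052  0.1143] 0.659
contact True [ 0.5024 -0.1052  0.1027] expected z 0.1015 F 5.449016097558786
t 26.2
closed 0.659 F 42.37074851989746 z 0.07614495042307508
lifted 0.654 [0.4729 0.3398 0.1691]
over [ 0.5022 -0.1051  0.1263] 0.655
contact True [ 0.5024 -0.105   0.1151] expected z 0.1135 F 6.3553056320139705
t 35.9167
```

View pics/place3.png

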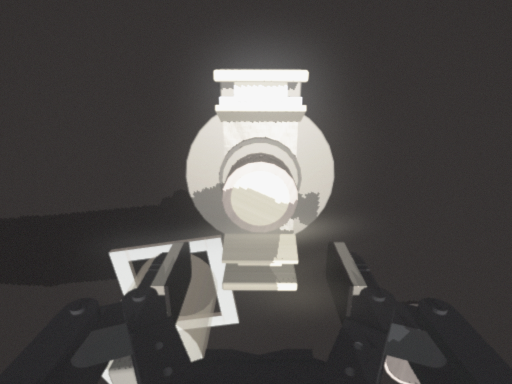

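```bash
python3 - <<'E'
from h import *
s=pose(); c=camera_info("wrist"); T=np.array(c["T_tool_cam"]); cam=(c,s[1]@T[:3,:3],s[0]+s[1]@T[:3,3])
p=ray(cam,[(260,70),(260,289)],.054); print("posts",p.round(4).tolist(),p.mean(0),np.linalg.norm(p[0]-p[1]))
P=ray(cam,[(186,172),(334,172),(196,208),(325,208),(203,127),(318,127)],.012)
A=np.c_[2*P,np.ones(len(P))]; x=np.linalg.lstsq(A,(P**2).sum(1),rcond=None)[0]; print("base",x[:2],np.sqrt(x[2]+x[:2]@x[:2]))
print("lid top",ray(cam,[(260,162),(260,234)],.056).mean(0))
o=pick(np.array((.569,.187)))
place(3,.0705)
im,cam=wrist("place4"); go([.45,-.30,.34],KY); wrist("cov")
E
```

```text
posts [[0.465, -0.0225], [0.5371, -0.18]] [ 0.50106438 -0.10122352] 0.17322212904714246
base [ 0.50197459 -0.10235125] 0.0654853079736002
lid top [ 0.50300047 -0.10546455]
closed 0.656 F 42.211114168167114 z 0.07618238666829547
lifted 0.659 [0.5684 0.1865 0.1691]
over [ 0.502  -0.1054  0.1393] 0.651
contact True [ 0.5021 -0.1053  0.1271] expected z 0.1265 F 9.245131222717145
t 44.9917
```

View pics/cov.png

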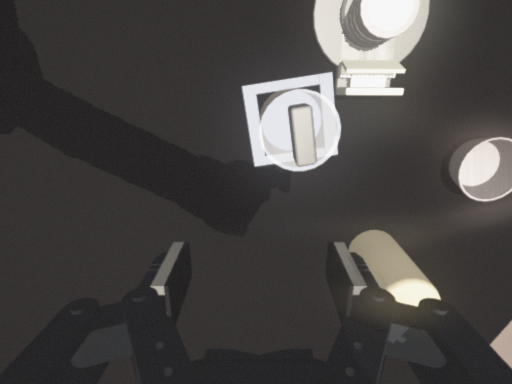

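```bash
python3 - <<'E'
from h import *
s=pose(); c=camera_info("wrist"); T=np.array(c["T_tool_cam"]); cam=(c,s[1]@T[:3,:3],s[0]+s[1]@T[:3,3])
p=ray(cam,[(243,87),(332,74),(337,156),(254,166)],.006); print(p.round(4).tolist(),p.mean(0),[ (np.linalg.norm(d),np.degrees(np.arctan2(d[1],d[0]))) for d in (p[1]-p[0],p[2]-p[1],p[3]-p[2],p[0]-p[3])])
h=ray(cam,[(291,107),(310,104),(316,162),(297,167)],.124); print(h.round(4).tolist(),h.mean(0)); d=h[3]-h[0]; print(np.linalg.norm(d),np.degrees(np.arctan2(d[1],d[0])))
x=np.degrees(np.arctan2(d[1],d[0])); ctr=p.mean(0)
print(go([ctr[0]+.03*np.cos(np.radians(x)),ctr[1]+.03*np.sin(np.radians(x)),.36],np.radians(x))); arm.pause(.3)
im,cam=wrist("cov2"); np.save("c2.npy",np.r_[pose()[0],arm.read_eef_rot()])
cv2.imwrite("pics/cov2c.png",cv2.resize(im[60:330,100:420],None,fx=2,fy=2))
E
```

```text
[[0.4013, -0.2361], [0.4944, -0.1765], [0.5506, -0.2638], [0.4558, -0.3227]] [ 0.47552459 -0.24978793] [(np.float64(0.1104579333398348), np.float64(32.631555732365214)), (np.float64(0.1038508163119339), np.float64(-57.17858135143034)), (np.float64(0.11166149844576409), np.float64(-148.17037042690626)), (np.float64(0.10229097385913904), np.float64(122.1562865861342))]
[[0.4515, -0.2294], [0.4658, -0.22], [0.4959, -0.2649], [0.4818, -0.2768]] [ 0.47374274 -0.24779112]
0.056208250651802925 -57.452245838917975
2.1388618010354628
```

View pics/cov2c.png

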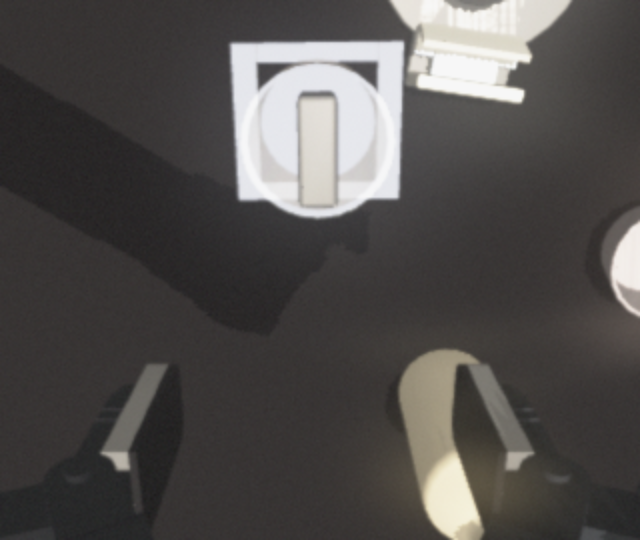

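```bash
python3 - <<'E'
from h import *
s=np.load("c2.npy"); c=camera_info("wrist"); T=np.array(c["T_tool_cam"]); R=Ro.from_quat(s[3:]).as_matrix()
cam=(c,R@T[:3,:3],s[:3]+R@T[:3,3]); f=lambda P,z: ray(cam,np.array(P)/2+[100,60],z)
ang=lambda d:np.degrees(np.arctan2(d[1],d[0])).round(1)
p=f([(231,43),(405,40),(400,199),(240,200)],.006); print(p.mean(0),ang(p[1]-p[0]),ang(p[2]-p[1]),ang(p[3]-p[0]),np.linalg.norm(p[1]-p[0]),np.linalg.norm(p[3]-p[0]))
h=f([(300,97),(337,97),(337,205),(299,205)],.124); print(h.mean(0),ang(h[3]-h[0]),ang(h[2]-h[1]),np.linalg.norm(h[3]-h[0]),np.linalg.norm(h[1]-h[0]))
for x in (-57.4,122.6):
  for k in (24.5,204.5,-155.5):
    print(x,k,[None if (q:=arm.ik(P,quat(np.radians(w)))) is None else np.round(q,2)[-1] for P,w in (([.4745,-.2488,.17],x),([.502,-.103,.30],k))])
E
```

```text
[ 0.47600269 -0.24890545] 33.4 -56.7 -56.6 0.11287093890928536 0.10470063520412444
[ 0.47499705 -0.24862738] -58.5 -56.9 0.0535624938256009 0.017813090932222782
-57.4 24.5 [np.float64(-2.14), np.float64(-1.22)]
-57.4 204.5 [np.float64(-2.14), np.float64(1.45)]
-57.4 -155.5 [np.float64(-2.14), np.float64(1.45)]
122.6 24.5 [np.float64(0.37), np.float64(-1.22)]
122.6 204.5 [np.float64(0.37), np.float64(1.45)]
122.6 -155.5 [np.float64(0.37), np.float64(1.45)]
```

```bash
python3 - <<'E'
from h import *
C=np.array([.4755,-.2488])
arm.move_gripper(.55,80); print(go([*C,.25],np.radians(122.9)))
at([*C,.20]); at([*C,.170],.06); print(pose()[0].round(4),fz())
arm.move_gripper(.1,80); print("closed",arm.read_opening(),arm.read_finger_force(),fz())
arm.line_to([*C,.30],.1); print("lift",arm.read_opening(),fz(),pose()[0].round(4))
K=[.502,-.1025]
print(go([*K,.30],np.radians(24.5))); at([*K,.285]); print(pose()[0].round(4),arm.read_opening(),fz(),arm.read_time())
cv2.imwrite("pics/sc1.png",snapshot("scene")); wrist("held")
a=cv2.imread("pics/sc1.png")[100:260,140:340]; b=cv2.imread("pics/held.png")
cv2.imwrite("pics/both.png",np.hstack([cv2.resize(a,(400,320)),cv2.resize(b,(400,320))]))
E
```

```text
2.1450096507010312
[ 0.4756 -0.249   0.1706] 0.31495937153468373
closed 0.21504195334094325 79.02759790420532 1.6826959058343451
lift 0.21708676250727243 -2.602246417456014 [ 0.4751 -0.2488  0.2993]
3.569198320328404
[ 0.503  -0.1009  0.2866] 0.21937175141457718 -2.1760424718437226 52.3667
```

View pics/both.png

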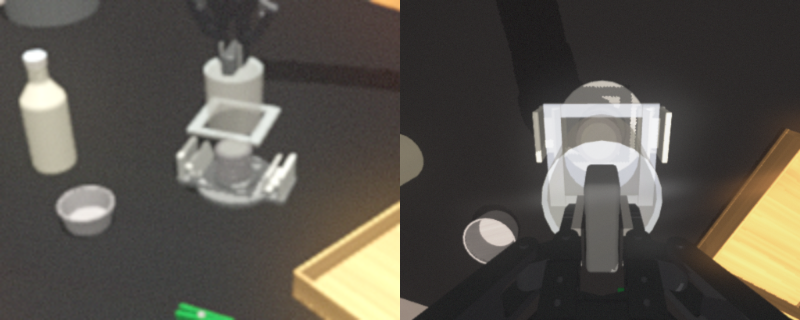

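```bash
python3 - <<'E'
from h import *
K=[.502,-.103]
at([*K,.222],.1); print(pose()[0].round(4),fz()); arm.move_gripper(.1,110)
p=pose()[0]; z=.219
while z>.165:
    arm.line_to([*K,z],.03); F=np.array(arm.read_ft_force()); q=pose()[0]; print(round(z,4),q.round(4),F.round(1))
    if F[2]>45 or abs(F[:2]).max()>25: break
    z-=.0025
print(arm.read_opening(),arm.read_time())
E
```

```text
[ 0.5018 -0.1033  0.2221] -1.9684397303053927
0.219 [ 0.5019 -0.103   0.2188] [ 0.5  0.2 -2.4]
0.2165 [ 0.5019 -0.103   0.2163] [-0.2 -0.8 -2.4]
0.214 [ 0.5019 -0.103   0.2138] [-0.8  0.4 -2.4]
0.2115 [ 0.5018 -0.103   0.2113] [ 0.2  0.6 -2.6]
0.209 [ 0.5017 -0.1024  0.2089] [-1.2  1.8 -1. ]
0.2065 [ 0.502  -0.1023  0.2066] [-0.1  2.6 -0.1]
0.204 [ 0.5024 -0.1027  0.2041] [0.  3.4 0. ]
0.2015 [ 0.5026 -0.1032  0.2017] [0.9 2.  1.4]
0.199 [ 0.5024 -0.103   0.1992] [1.1 1.3 2.8]
0.1965 [ 0.5023 -0.103   0.1966] [1.1 1.7 4. ]
0.194 [ 0.5022 -0.103   0.1941] [0.3 2.5 4.1]
0.1915 [ 0.5019 -0.1031  0.1911] [1.4 1.4 0.5]
0.189 [ 0.5016 -0.1032  0.1883] [ 0.7  1.6 -2.4]
0.1865 [ 0.5012 -0.1035  0.1855] [ 0.6  1.  -3.7]
0.184 [ 0.5017 -0.1034  0.1837] [ 0.4  0.7 -2.1]
0.1815 [ 0.5023 -0.1033  0.1825] [-1.9 -1.5  5. ]
0.179 [ 0.5024 -0.1034  0.1823] [-5.1 -5.1 20.7]
0.1765 [ 0.5024 -0.1033  0.1822] [-11.4  -7.4  37.8]
0.174 [ 0.5024 -0.1031  0.1822] [-15.9  -9.1  54.8]
0.2050455542448171 58.475
```

```bash
python3 - <<'E'
from h import *
p=pose()[0]; K=p[:2].copy(); K=np.array([.502,-.1033]); z=.182
while z<.1945:
    arm.line_to([*K,z],.02); F=np.array(arm.read_ft_force()); q=pose()[0]; print(round(z,4),q.round(4),F.round(1))
    if F[2]<-9.5: break
    z+=.001
arm.pause(.5); print(pose()[0].round(4),fz(),arm.read_opening(),arm.read_time())
E
```

```text
0.182 [ 0.5024 -0.1035  0.1824] [-0.9 -1.6  7.3]
0.183 [ 0.502  -0.1035  0.1825] [-0.  -0.2 -0.2]
0.184 [ 0.5018 -0.1033  0.1836] [ 0.6 -0.1 -3.4]
0.185 [ 0.502  -0.1033  0.185 ] [-0.2 -0.8 -2. ]
0.186 [ 0.5017 -0.1034  0.1857] [ 0.3 -0.5 -4.8]
0.187 [ 0.5017 -0.1035  0.1866] [ 0.6 -0.2 -6.2]
0.188 [ 0.5016 -0.1034  0.1875] [ 0.1 -0.1 -8.2]
0.189 [ 0.5016 -0.1034  0.1885] [  0.7   0.1 -12.2]
[ 0.5017 -0.1034  0.1888] -13.278244818628512 0.21178062881653612 61.275
```

```bash
python3 - <<'E'
from h import *
K=[.502,-.1034]
arm.line_to([*K,.180],.02); arm.pause(.2); print(pose()[0].round(4),fz())
arm.line_to([*K,.182],.02); arm.move_gripper(.6); arm.line_to([*K,.33],.08); print(arm.read_time(),fz())
p,R=pose(); arm.line_to(p+R[:,0]*.08,.15); arm.pause(.3)
b,cam=wrist(); s=snapshot("scene")[100:260,140:340]
cv2.imwrite("pics/end.png",np.hstack([cv2.resize(s,(400,320),interpolation=cv2.INTER_CUBIC),cv2.resize(b,(400,320))]))
E
```

```text
[ 0.5037 -0.1027  0.1824] 5.70817912733714
64.7417 0.13382325892583302
```

View pics/end.png

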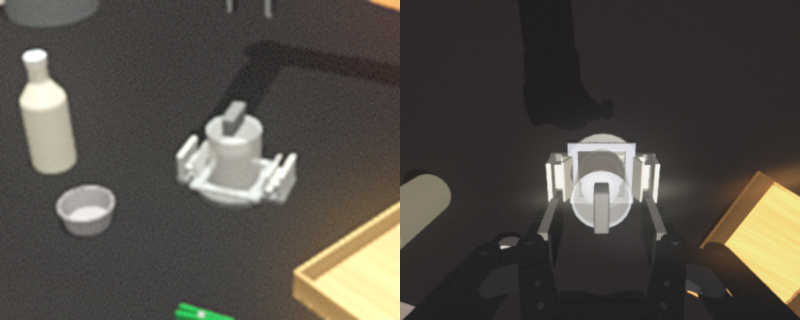

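The cover is seated with both clips over its rim, the gripper is clear of it, and the bottle, tin and peg haven't moved.

```bash
python3 -c "
from station import ticket; print(ticket.finish_job())"
```

```text
the job is handed in; nothing more can be done
None
```

I stacked all four lids on the pad, pressed the cover home and pulled it up to about 13 N, where both clips appeared to hold (judged from force and cover height, not clip readings), then released it and handed the job in; no verdict came back.

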